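# Pack the connector plugs and lock the cover bar

## Robot

A 6-joint arm with a two-finger parallel gripper is mounted at the origin on a cart in front of the work surface, level with it; the furniture and walls round the work are solid. World frame = base frame: x ahead of the robot, y to its left, z up, the work surface at z = 0. Lengths are in mm, angles in rad, forces in N, time in s.
With the tool pointing down it reaches from about 300 to 850 mm from the base axis. Payload 4.2 kg.
Tool frame: the origin (TCP) lies at the very end of the fingers, on their centre line; the grasp point (between the pads) lies 19 mm behind it; z points along the fingers, y is the line along which they close (so a half turn about z gives the same grasp; the last joint's range is limited). The gripper opens to 91 mm and grips with 3 to 60 N. Pads are 32 mm wide; open, the fingers measure 118 mm over their backs; the gripper's body (76 mm by 178 mm) begins 60 mm behind the grasp point.
Start: joints at [-1.358, 0.32, 1.565, -0, 1.257, -0.02], TCP at [132.656, -559.505, 213.976] pointing down, gripper open.
Joint ranges: [-3.11, 3.11], [-0.84, 2.01], [0.21, 2.61], [-1.34, 4.49], [0.05, 2.63], [-2.56, 2.56]. Speed limits (rad/s): [2.57, 2.57, 3.14, 3.14, 3.14, 3.14].

## Interface

Orientations are given as a rotation vector (axis times angle).
In Python, from station import bot, vision gives the robot as it stands.
- The arm moves only by the tool carry_out, never from a script. Its argument "steps" is a list of rows, each a list of 2 entries, a list of its own where there are three numbers: the shift along the tool's x, y, z in cm, then the turn about the tool's z in degrees. A call has 1 to 12 rows; each row shifts and turns the commanded pose from where the row before left it, along the tool's axes as they then stand; what a row does not reach is not made up. A row lasts 1/12 s, in which the tool goes at most 41.7 mm and 7.16 degrees, less where a joint would pass 70% of its speed; a pose out of reach is approached as far as the arm can. A call with a gripper value outside its range is refused whole. "fingers" is the closure, from -1 (fully open) to 1 (shut), set as the call begins (left out, the last holds). The fingers move at their own pace and stop on an object; "newtons" is the grip in N (left out, the last holds). Time passes only in rows, so rows that do not move let the fingers close. It gives the time, the measured TCP pose, the force, the opening and the grip force at its end, in the units of the state.
- bot.get_state(): the state, without advancing time (a new reading comes with each control period).
- vision.read_camera(name): name is "scene" or "top" or "wrist"; returns a dict with "image" (384x512x3 uint8, red, green, blue), "range_z" (384x512 float32, mm along the optical axis (not along the pixel's ray), 0 where there is no reading), "intrinsics" (3x3 intrinsics, pixels), "extrinsics" (4x4, takes a point from world to camera coordinates); the wrist camera has in their place "mount" (4x4, takes a point from camera to tool coordinates, whose origin is the TCP and whose axes are the flange's). Camera axes: x right, y down, z forward; pixel columns grow to the right and rows downward; lengths in mm; the calibration is good to about 2 mm. A picture is of the moment at which its call begins: read the wrist's pose just before it.
- bot.job_done(): hands the job in; it is judged then, once.
The state is a dict: "clock": time; "qpos": joint angles; "qvel": joint speeds; "effort": joint torques, N m; "ee_pos": TCP position; "tcp_rot": TCP orientation; "contact_force": force on the tool from outside, world axes, zero at the start; "moment": the same for the moment, N m; "finger_gap": opening from 0.0 (shut) to 1.0 (fully open); "grip_force": force on a finger pad.
Only numpy, scipy, OpenCV 4.12 (cv2) and the standard library are available. Lean on these libraries where they do the work, as an engineer would, in place of code of your own. Each camera call takes 0.05 s, during which the arm holds its last target. There are 200 camera calls.

## Task

Pack the plugs for dispatch: raise the black handle of the hinged tray so that all four connector plugs tip into the blue box, and bring the tray back down level. Then lay the yellow cover bar across the box with both its end tongues flat down in the notches of the end posts, and slide both red-knobbed bolts fully across over the tongues to lock it. Leave the mug, the roll of tape and the blue pliers where they are.

Things in the scene. Friction and masses are not known exactly. Their poses are not given: they have to be found in the camera images.
- station: Fixed packing station: grey base plate 176 x 310 mm; on its -y half a blue open box, on its +y half a hinged aluminium tray. Origin on the desk under the plate; z up, y from box to tray. Its place varies, its yaw too (within 0.25 rad). The box's end walls are posts at x = -70 and +70 mm, 20 mm thick, 110 mm long in y, 70 mm high, each with a notch 36 mm wide and 8 mm deep in its middle.
- box_in (a point): Centre of the blue box's inner floor, station (0, -100, 12) mm; axes as the station's. The box is 120 mm (x) by 100 mm (y) inside; its wall on the tray's side reaches z = 56 mm, the other side wall 66 mm.
- notch_front (a point): Centre of the notch floor in the post nearer the robot, station (-70, -100, 62) mm; axes as the station's.
- notch_back (a point): Centre of the notch floor in the far post, station (70, -100, 62) mm; axes as the station's.
- tray (a joint): Tilt of the tray, rad: 0 level (rest), at most 1.25 with its handle raised and its open end pointing down into the box. Light damped hinge; it sinks back when let go. Tray 104 mm wide (x), 135 mm long (y), 30 mm walls on three sides, open towards the box; floor top at station z = 71 mm. The plugs slide out above some 0.6 to 0.9 rad.
- tray_hinge (a point): Point on the tray's hinge axis, station (0, -32, 70) mm; the axis runs along station x.
- tray_handle (a point): Centre of the tray's black round handle bar, 12 mm thick, 80 mm long along station x, on two struts 72 mm apart. With the tray level it is at station (0, 105, 136) mm, 35 mm above the tray's rear wall; it swings on a circle of radius 152 mm about the hinge, up and over towards the box. The bar may turn between the finger pads. The point moves with the tray.
- bolt_front (a joint): Travel of the slide bolt on the post nearer the robot, m: about 0 (0 to 0.004) open, 0.032 fully across the notch. It slides along station +y (towards the tray), friction about 1.2 N.
- bolt_back (a joint): The same for the bolt on the far post.
- bolt_front_knob (a point): Centre of the top of the front bolt's red knob: upright, 14 mm thick, 24 mm high, top at station z = 100.5 mm; at station (-70, -147) mm when open and (-70, -115) mm when across. Moves with the bolt.
- bolt_back_knob (a point): The same for the far bolt: station (70, -147) mm open, (70, -115) mm across.
- cover: Loose yellow cover bar, 180 g: flat panel 110 (x) by 84 (y) by 6 mm with a tongue at each end, 30 mm wide (y), reaching to x = -85 and +85 mm. In its middle a black grip rib, 50 mm long (x), 14 mm thick (y), top 38 mm above the underside. Origin: centre of the underside; z up; both ends alike. Lies flat on the desk left or right of the station.
- plug_1: Grey connector plug, about 46 x 26 x 18 mm, one of four to be packed; lies in the tray at first. Origin: centre of its underside as it lies at first.
- plug_2: Grey connector plug, about 46 x 26 x 18 mm, one of four to be packed; lies in the tray at first. Origin: centre of its underside as it lies at first.
- plug_3: Black connector plug, about 46 x 26 x 18 mm, one of four to be packed; lies in the tray at first. Origin: centre of its underside as it lies at first.
- plug_4: Grey connector plug with red seal, about 46 x 26 x 18 mm, one of four to be packed; lies in the tray at first. Origin: centre of its underside as it lies at first.
- pliers: Bystander: blue-handled pliers lying on the desk, 60 x 186 x 13 mm (long side along its y); origin: centre of the underside. Left or right of the station, on the other side from the cover.
- mug: Bystander: green mug, 86 x 118 x 96 mm; origin: centre of the underside.
- tape: Bystander: black roll of tape, 62 mm across, 19 mm high; origin: centre of the underside.

How it is judged (in metres and radians):
On the way, in this order (a step that is already met when the one before it is completed fails the run):
1. the tray is tipped up by more than 0.35 rad (value of joint tray above 0.35 rad).
2. all four plugs lie in the box (x of plug_1 in the frame of box_in between -0.062 and 0.062 m and y of plug_1 in the frame of box_in between -0.052 and 0.052 m and z of plug_1 in the frame of box_in between -0.005 and 0.045 m and x of plug_2 in the frame of box_in between -0.062 and 0.062 m and y of plug_2 in the frame of box_in between -0.052 and 0.052 m and z of plug_2 in the frame of box_in between -0.005 and 0.045 m and x of plug_3 in the frame of box_in between -0.062 and 0.062 m and y of plug_3 in the frame of box_in between -0.052 and 0.052 m and z of plug_3 in the frame of box_in between -0.005 and 0.045 m and x of plug_4 in the frame of box_in between -0.062 and 0.062 m and y of plug_4 in the frame of box_in between -0.052 and 0.052 m and z of plug_4 in the frame of box_in between -0.005 and 0.045 m), for 0.2 s.
3. the tray is back down and the cover lies in both notches (x of cover in the frame of box_in between -0.008 and 0.008 m and y of cover in the frame of box_in between -0.007 and 0.007 m and z of cover in the frame of box_in between 0.046 and 0.0535 m and angle between the x axis of cover and the x axis of station, either way round below 0.1 rad and angle between cover's own z axis and vertical below 0.06 rad and value of joint tray below 0.08 rad), for 0.2 s.
At the end, for the whole second after the job is handed in: All four plugs lie in the box, the tray is level within 0.08 rad, the cover lies still in both notches (within 8 mm along its length, 7 mm across, 3.5 mm of the notch floor, level within 0.06 and in line within 0.1 rad), and both bolts are at least 26 of their 32 mm across (all of step 2 and all of step 3 and value of joint each of bolt_front, bolt_back above 0.026 m and linear speed of cover below 0.02 m/s and angular speed of cover below 0.1 rad/s); the robot touches nothing.
It fails at once if the mug is moved by more than 40 mm (distance of mug from where it was at the start of the episode above 0.04 m).
It fails at once if the tape is moved by more than 40 mm (distance of tape from where it was at the start of the episode above 0.04 m).
It fails at once if the pliers is moved by more than 40 mm (distance of pliers from where it was at the start of the episode above 0.04 m).
It also fails if it takes over 70 s, if anything falls off the work surface, if the arm or the gripper's body presses on something with over 40 N, if the wrist force passes 120 N, or if a joint passes its speed limit or range.

## Working session

There is one attempt and no reset: what is moved stays moved. The work goes in short steps, Python scripts to look and compute and a tool call to move; the robot and the scene stay as the last step left them, time stands still between calls to the robot, and variables do not carry over. Pictures are saved under pics/ and viewed, at most 10 in all, crops included, and the job is handed in when it is done.

Besides the shell and the picture viewer there is one more tool, called after "Emit:" by a JSON object that holds its "api" and its "payload". carry_out: Moves the arm, as the interface text tells. Its arguments: {"type":"object","properties":{"steps":{"type":"array","items":{"type":"array"}},"fingers":{"type":"number"},"newtons":{"type":"number"}},"required":["steps"]}

```bash
ls; mkdir -p pics; cat > h.py <<'E'
import numpy as np, cv2
from scipy.spatial.transform import Rotation as R
from station import bot, vision
def cam(n):
    s=bot.get_state(); c=vision.read_camera(n)
    if n=="wrist":
        T=np.eye(4);T[:3,:3]=R.from_rotvec(s["tcp_rot"]).as_matrix();T[:3,3]=s["ee_pos"]
        M=T@np.array(c["mount"])
    else: M=np.linalg.inv(np.array(c["extrinsics"]))
    return c["image"],c["range_z"],np.array(c["intrinsics"]),M
def cloud(n):
    im,d,K,M=cam(n); v,u=np.mgrid[:384,:512]
    P=np.stack([(u-K[0,2])/K[0,0]*d,(v-K[1,2])/K[1,1]*d,d],-1)@M[:3,:3].T+M[:3,3]
    P[d==0]=np.nan
    return im,P
E
python3 - <<'E'
from h import *
ims=[]
for n in("scene","top"):
    im,P=cloud(n); cv2.imwrite(f"pics/{n}.png",im[...,::-1]); np.savez(f"{n}.npz",im=im,P=P)
print(bot.get_state())
E
```

```text
pics
{'clock': 0.1, 'qpos': array([-1.35801024e+00,  3.20194631e-01,  1.56557361e+00,  1.04234508e-05,
        1.25738285e+00, -2.00054928e-02]), 'qvel': array([ 1.61984497e-05, -3.25125553e-03, -1.56525739e-03, -6.05320817e-04,
       -1.02895240e-03,  7.71700689e-04]), 'effort': array([ 8.87789247e-04, -4.13333237e+01, -2.32508987e+01,  7.29609746e-02,
        4.21805901e-02, -3.81834639e-05]), 'ee_pos': array([ 132.55338979, -559.04100491,  213.21706421]), 'tcp_rot': array([-3.11879448e+00, -3.64657758e-01,  2.19989091e-04]), 'contact_force': array([ 0.07753318,  0.10668297, -0.35740895]), 'moment': array([0.02966198, 0.04308017, 0.00227314]), 'grip_force': 0.0, 'finger_gap': 0.9987361533591129}
```

View pics/top.png

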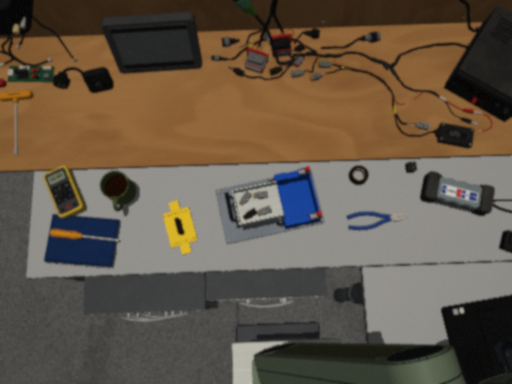

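View pics/scene.png

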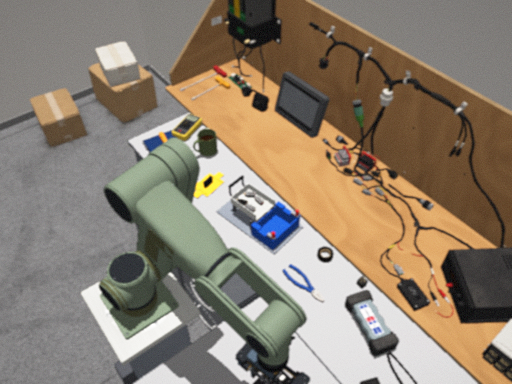

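The top view shows the station around (270,205) with the tray to the left and the box to the right. The cover is at (180,228), the mug at (117,188), the tape at (359,175) and the pliers at (375,220). The red knobs are at about (307,171) and (320,223). I'll get coarse poses from the depth data.

```bash
python3 - <<'E'
from h import *
z=np.load("top.npz"); im,P=z["im"],z["P"]
hsv=cv2.cvtColor(im,cv2.COLOR_RGB2HSV); H,S,V=hsv[...,0].astype(int),hsv[...,1],hsv[...,2]
roi=np.zeros(H.shape,bool); roi[155:275,90:430]=1
def comp(n,m,mina):
    k,l,st,c=cv2.connectedComponentsWithStats((m&roi).astype(np.uint8))
    for i in range(1,k):
        if st[i,4]>=mina:
            p=P[l==i]; p=p[np.isfinite(p[:,0])]
            r=cv2.minAreaRect(p[:,:2].astype(np.float32))
            print(n,st[i],np.nanmedian(p,0).round(),"z",np.percentile(p[:,2],[2,98]).round(),"rect",np.round(r[0]),np.round(r[1]),round(r[2],1))
comp("yellow",(H>20)&(H<35)&(S>150)&(V>100),60)
comp("blue",(H>100)&(H<130)&(S>150),60)
comp("red",((H<8)|(H>172))&(S>140),4)
comp("green",(H>40)&(H<95)&(S>60)&(V<120),40)
print(P[205,225],P[175,359],P[120,300])
E
```

```text
yellow [ 163  201   34   53 1002] [495. 309.   6.] z [ 0. 14.] rect [497. 310.] [168.  82.] 14.7
blue [ 274  172   45   55 1699] [573. -53.  14.] z [ 6. 72.] rect [565. -52.] [158. 111.] 8.6
blue [349 213  41  16 122] [ 499. -280.   13.] z [ 7. 18.] rect [ 494. -274.] [ 47. 122.] 0.3
blue [ 90 219  28  18 429] [503. 544.  12.] z [ 6. 18.] rect [502. 546.] [87. 50.] 83.7
blue [ 90 240  25  26 556] [427. 548.  12.] z [ 5. 18.] rect [425. 550.] [77. 73.] 81.9
red [306 167   3   5  13] [641. -83.  98.] z [ 83. 104.] rect [642. -83.] [ 6. 10.] 88.0
red [112 179   4   3   5] [640. 504.  59.] z [54. 62.] rect [640. 502.] [11.  2.] 59.4
red [108 181   3   3   5] [631. 517.  58.] z [55. 61.] rect [632. 515.] [6. 7.] 74.9
red [317 212   4   5  16] [ 506. -109.  100.] z [ 82. 103.] rect [ 505. -109.] [10.  9.] 83.2
[558.78514306 168.23553407  10.91617483] [ 644.21748253 -260.18579296   -5.99893805] [828.60732685 -80.0557317   17.7107894 ]
```

Emit:
{"api": "carry_out", "payload": {"steps": [[[2.9,-2.4,-1.2],0],[[2.9,-2.4,-1.2],0],[[2.9,-2.4,-1.2],0],[[2.9,-2.4,-1.2],0],[[2.9,-2.4,-1.2],0],[[2.9,-2.4,-1.2],0],[[2.9,-2.4,-1.2],0],[[2.9,-2.4,-1.2],0],[[2.9,-2.4,-1.2],0],[[2.9,-2.4,-1.2],0],[[2.9,-2.4,-1.2],0],[[2.9,-2.4,-1.2],0]]}}

```text
clock: 1.1
ee_pos: [405.3, -197.2, 358.4]
tcp_rot: [-3.12, -0.365, 0.0]
contact_force: [-0.4, 0.1, -0.5]
finger_gap: 1.001
grip_force: 0.0
```

Emit:
{"api": "carry_out", "payload": {"steps": [[[2.9,-2.4,0],0],[[2.9,-2.4,0],0],[[2.9,-2.4,0],0],[[2.9,-2.4,0],0],[[2.9,-2.4,0],0],[[0,0,0],0],[[0,0,0],0]]}}

```text
clock: 1.68
ee_pos: [518.7, -47.4, 356.9]
tcp_rot: [-3.12, -0.37, 0.004]
contact_force: [-0.2, -0.1, 0.3]
finger_gap: 0.996
grip_force: 0.0
```

```bash
cat >> h.py <<'E'
def go(x,y,z,yaw=None):
    "print what the tool has still to shift (cm, present tool axes) and turn (deg)"
    s=bot.get_state(); Q=R.from_rotvec(s["tcp_rot"]).as_matrix(); y0=np.arctan2(Q[1,0],Q[0,0])
    d=Q.T@(np.array([x,y,z])-s["ee_pos"])/10
    print("shift cm",d.round(2),"rows",round(float(np.linalg.norm(d))/4,1),"turn",None if yaw is None else round(float(np.degrees(y0-yaw)),1),"at",np.round(s["ee_pos"],1),"t",round(s["clock"],2))
E
python3 - <<'E'
from h import *
im,P=cloud("wrist"); cv2.imwrite("pics/w1.png",im[...,::-1]); np.savez("w1.npz",im=im,P=P)
go(560,0,350,.18); print(vision.read_camera("wrist")["mount"])
E
```

```text
shift cm [ 5.21 -3.74  0.71] rows 1.6 turn 3.1 at [518.1 -48.5 357.2] t 1.73
[[-1.20937953e-03 -9.64640368e-01 -2.63566875e-01  7.64250889e+01]
 [ 9.99996098e-01 -1.83031730e-03  2.11036817e-03 -1.01314896e-03]
 [-2.51815734e-03 -2.63563295e-01  9.64638818e-01 -1.70144080e+02]
 [ 0.00000000e+00  0.00000000e+00  0.00000000e+00  1.00000000e+00]]
```

View pics/w1.png

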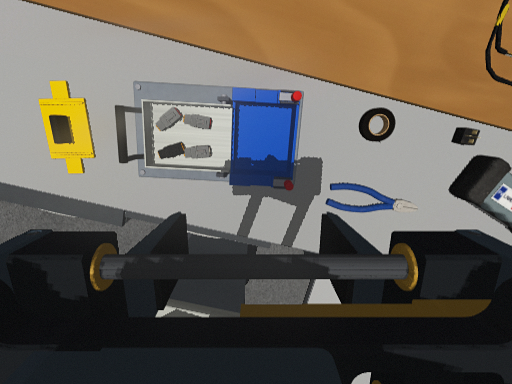

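The wrist view shows the tray with four plugs at about (185,135) and its black handle at (123,135). The box is at (263,140), with knobs at (297,96) and (289,184). The cover is at (66,127) with its rib at (62,129), the tape at (377,125) and the pliers at (370,198).

```bash
python3 - <<'E'
from h import *
z=np.load("w1.npz"); im,P=z["im"],z["P"]
hsv=cv2.cvtColor(im,cv2.COLOR_RGB2HSV); H,S,V=hsv[...,0].astype(int),hsv[...,1],hsv[...,2]
Z=P[...,2]; roi=np.zeros(H.shape,bool); roi[60:215,20:330]=1
def st(n,m,k=None):
    p=P[m&roi]; r=cv2.minAreaRect(p[:,:2].astype(np.float32))
    print(n,len(p),"mean",p.mean(0).round(1),"mid",np.round(r[0],1),np.round(r[1],1),np.round(r[2],2),"z",np.percentile(p[:,2],[5,50,95]).round(1)); return p
red=((H<8)|(H>172))&(S>140)
u=np.arange(512)[None,:].repeat(384,0); v=np.arange(384)[:,None].repeat(512,1)
a=st("kb",red&(v<140)&(u>280)&(Z>96)); b=st("kf",red&(v>140)&(u>280)&(Z>96))
d=a.mean(0)-b.mean(0); yaw=np.arctan2(d[1],d[0]); print("yaw",yaw,np.hypot(*d[:2]))
h=(u<145)&(u>110)&(Z>126)&(Z<148)&(V<90); h=st("handle",h)
w=st("walls",(Z>94)&(Z<106)&(u>130)&(u<240)&(v>90))
bl=(H>100)&(H<130)&(S>150)
st("blue",bl&(Z>50))
st("plate",(Z>2)&(Z<14)&(u>128)&(u<310)&(S<60)&(v>78)&(v<192))
yel=(H>20)&(H<35)&(S>150)
p=st("cov",yel&(Z>2)&(Z<12)); st("rib",(u<110)&(u>30)&(Z>28)&(Z<45))
E
```

```text
kb 64 mean [647.7 -83.6  99.9] mid [647.9 -83.6] [11.5 12.3] 58.09 z [ 98.4 100.  101. ]
kf 54 mean [ 511.2 -109.2   99.7] mid [ 510.9 -109.1] [11.8 11.5] 15.77 z [ 98.1  99.8 101.2]
yaw 0.18509521819681082 138.909228647494
handle 512 mean [535.9 147.7 138.8] mid [534.5 148.6] [77.8 11.1] 9.85 z [134.  139.4 141.5]
walls 649 mean [546.5  92.8  99. ] mid [548.3  75.6] [104.2 151. ] 10.27 z [ 95.2  99.4 101.3]
blue 1595 mean [573.5 -46.5  63.3] mid [571.4 -52.6] [158.5 108.9] 10.35 z [54.  62.7 70.1]
plate 3052 mean [565.1  95.3   6.8] mid [560.7  32.5] [191.1 349.6] 11.78 z [5.  6.8 8.6]
cov 2625 mean [505.6 308.    4.5] mid [501.8 310.2] [167.2  84.8] 14.92 z [2.8 4.4 6.8]
rib 288 mean [502.9 308.7  34.8] mid [502.7 310.3] [48.7 14.9] 14.83 z [29.4 35.6 37.4]
```

```bash
python3 -c "
from h import *
go(534.5,148.6,180,.18)"
```

```text
shift cm [  6.22 -18.86  17.74] rows 6.7 turn 3.0 at [517.7 -49.1 357.6] t 1.78
```

Emit:
{"api": "carry_out", "payload": {"steps": [[[0,0,0],3.0],[[0.65,-2.4,2.2],0],[[0.65,-2.4,2.2],0],[[0.65,-2.4,2.2],0],[[0.65,-2.4,2.2],0],[[0.65,-2.4,2.2],0],[[0.65,-2.4,2.2],0],[[0.65,-2.4,2.2],0],[[0.65,-2.4,2.2],0],[[0,0,0],0],[[0,0,0],0]]}}

```text
clock: 2.7
ee_pos: [534.0, 148.6, 181.0]
tcp_rot: [3.128, 0.283, -0.004]
contact_force: [0.4, 0.2, 0.4]
finger_gap: 1.0
grip_force: 0.0
```

```bash
python3 -c "
from h import *
go(534.5,148.6,117,.18)"
```

```text
shift cm [ 0.06 -0.    6.4 ] rows 1.6 turn 0.0 at [534.  148.6 181. ] t 2.7
```

Emit:
{"api": "carry_out", "payload": {"steps": [[[0,0,2.2],0],[[0,0,2.1],0],[[0,0,2.1],0],[[0,0,0],0]]}}

```text
clock: 3.03
ee_pos: [533.0, 146.9, 115.8]
tcp_rot: [3.128, 0.279, -0.009]
contact_force: [-0.8, 0.7, 0.7]
finger_gap: 1.005
grip_force: 0.0
```

Emit:
{"api": "carry_out", "payload": {"steps": [[[0,0,0],0],[[0,0,0],0],[[0,0,0],0],[[0,0,0],0],[[0,0,0],0],[[0,0,0],0],[[0,0,0],0],[[0,0,0],0]], "fingers": 1, "newtons": 15}}

```text
clock: 3.7
ee_pos: [534.9, 149.5, 118.0]
tcp_rot: [3.129, 0.283, 0.0]
contact_force: [0.4, -0.2, -0.1]
finger_gap: 0.449
grip_force: 0.0
```

```bash
python3 -c "
from h import *
r=lambda t:np.array([152*np.cos(t),152*np.sin(t)])
t0=np.arctan2(66,137)
th=np.linspace(0,1.18,25); p=np.array([r(t0+t) for t in th]); d=np.diff(p,axis=0)/10
print(np.c_[-d[:,0],-d[:,1]].round(2).tolist()); go(534.5,148.6,117,.18)"
```

```text
[[0.34, -0.67], [0.37, -0.65], [0.4, -0.63], [0.43, -0.61], [0.46, -0.59], [0.49, -0.56], [0.52, -0.54], [0.55, -0.51], [0.57, -0.48], [0.59, -0.46], [0.61, -0.43], [0.63, -0.39], [0.65, -0.36], [0.67, -0.33], [0.69, -0.3], [0.7, -0.26], [0.71, -0.23], [0.72, -0.19], [0.73, -0.16], [0.74, -0.12], [0.74, -0.08], [0.75, -0.05], [0.75, -0.01], [0.75, 0.03]]
shift cm [-0.06  0.08  0.1 ] rows 0.0 turn 0.0 at [534.9 149.5 118. ] t 3.7
```

Emit:
{"api": "carry_out", "payload": {"steps": [[[0,0,0],0],[[0,0,0],0],[[0,0,0],0],[[0,0,0],0],[[0,0,0],0],[[0,0,0],0],[[0,0,0],0]]}}

```text
clock: 4.28
ee_pos: [534.7, 150.6, 117.9]
tcp_rot: [-3.127, -0.282, 0.0]
contact_force: [-1.5, 6.1, -0.1]
finger_gap: 0.128
grip_force: 15.0
```

Emit:
{"api": "carry_out", "payload": {"steps": [[[0,0.34,-0.67],0],[[0,0.37,-0.65],0],[[0,0.4,-0.63],0],[[0,0.43,-0.61],0],[[0,0.46,-0.59],0],[[0,0.49,-0.56],0],[[0,0.52,-0.54],0],[[0,0.55,-0.51],0],[[0,0.57,-0.48],0],[[0,0.59,-0.46],0],[[0,0.61,-0.43],0],[[0,0.63,-0.39],0]]}}

```text
clock: 5.28
ee_pos: [545.3, 93.0, 184.8]
tcp_rot: [-3.124, -0.282, -0.001]
contact_force: [-2.8, 6.3, 6.8]
finger_gap: 0.124
grip_force: 15.0
```

Emit:
{"api": "carry_out", "payload": {"steps": [[[0,0.65,-0.36],0],[[0,0.67,-0.33],0],[[0,0.69,-0.3],0],[[0,0.7,-0.26],0],[[0,0.71,-0.23],0],[[0,0.72,-0.19],0],[[0,0.73,-0.16],0],[[0,0.74,-0.12],0],[[0,0.74,-0.08],0],[[0,0.75,-0.05],0],[[0,0.75,-0.01],0],[[0,0,0],0]]}}

```text
clock: 6.28
ee_pos: [560.0, 11.7, 203.7]
tcp_rot: [3.127, 0.281, -0.001]
contact_force: [-0.1, 0.5, 0.5]
finger_gap: 0.125
grip_force: 15.0
```

Emit:
{"api": "carry_out", "payload": {"steps": [[[0,0,0],0],[[0,0,0],0],[[0,0,0],0],[[0,0,0],0]]}}

```text
clock: 6.62
ee_pos: [559.6, 13.6, 203.7]
tcp_rot: [3.128, 0.284, -0.001]
contact_force: [0.2, 1.0, -1.2]
finger_gap: 0.128
grip_force: 15.0
```

```bash
python3 - <<'E'
from h import *
for n in("top","scene"):
    im,P=cloud(n)
    c=im[150:260,200:340] if n=="top" else im[160:270,210:330]
    cv2.imwrite(f"pics/{n}2.png",cv2.resize(c[...,::-1],None,fx=4,fy=4,interpolation=cv2.INTER_CUBIC))
im,P=cloud("wrist"); cv2.imwrite("pics/w2.png",im[...,::-1])
E
```

```text
(no output)
```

View pics/w2.png

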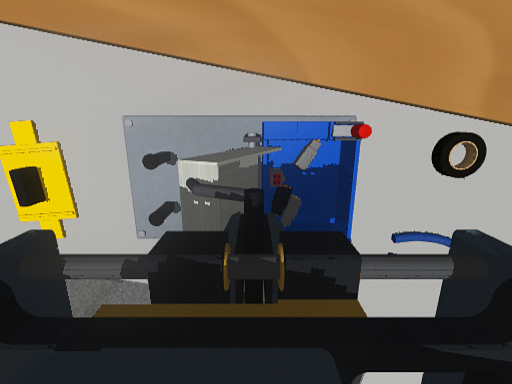

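The tray is up and its visible floor is empty. The box shows one grey plug at (308,153), the red-seal plug at (277,178), the black one at (285,198) and a grey one at (291,210). I'll lower the tray now.

Emit:
{"api": "carry_out", "payload": {"steps": [[[0,-0.75,0.01],0],[[0,-0.75,0.05],0],[[0,-0.74,0.08],0],[[0,-0.74,0.12],0],[[0,-0.73,0.16],0],[[0,-0.72,0.19],0],[[0,-0.71,0.23],0],[[0,-0.7,0.26],0],[[0,-0.69,0.3],0],[[0,-0.67,0.33],0],[[0,-0.65,0.36],0]]}}

```text
clock: 7.68
ee_pos: [545.7, 91.6, 182.8]
tcp_rot: [-3.129, -0.283, -0.001]
contact_force: [1.1, -0.6, -0.9]
finger_gap: 0.124
grip_force: 15.0
```

Emit:
{"api": "carry_out", "payload": {"steps": [[[0,-0.63,0.39],0],[[0,-0.61,0.43],0],[[0,-0.59,0.46],0],[[0,-0.57,0.48],0],[[0,-0.55,0.51],0],[[0,-0.52,0.54],0],[[0,-0.49,0.56],0],[[0,-0.46,0.59],0],[[0,-0.43,0.61],0],[[0,-0.4,0.63],0],[[0,-0.37,0.65],0],[[0,-0.34,0.67],0]]}}

```text
clock: 8.68
ee_pos: [535.0, 149.9, 117.4]
tcp_rot: [-3.129, -0.283, -0.001]
contact_force: [1.1, 1.3, 0.5]
finger_gap: 0.126
grip_force: 15.0
```

Emit:
{"api": "carry_out", "payload": {"steps": [[[0,0,0],0],[[0,0,0],0],[[0,0,0],0],[[0,0,0],0]], "fingers": -1}}

```text
clock: 9.02
ee_pos: [534.8, 149.2, 118.1]
tcp_rot: [3.129, 0.283, -0.0]
contact_force: [-0.2, 0.3, -0.1]
finger_gap: 0.387
grip_force: 0.0
```

```bash
python3 -c "
from h import *
go(502.5,310.3,230,np.radians(14.9))"
```

```text
shift cm [ -0.29 -16.43 -11.19] rows 5.0 turn -4.6 at [534.8 149.2 118.1] t 9.02
```

Emit:
{"api": "carry_out", "payload": {"steps": [[[0,0,-2.5],0],[[0,0,-3.5],0],[[0,0,-3.8],0],[[0,0,-3.8],0],[[0,0,-3.8],0],[[0,0,0],0]]}}

```text
clock: 9.52
ee_pos: [538.3, 150.1, 300.8]
tcp_rot: [-3.126, -0.282, -0.025]
contact_force: [-0.0, 0.6, 0.3]
finger_gap: 0.828
grip_force: 0.0
```

```bash
python3 - <<'E'
from h import *
im,P=cloud("wrist"); cv2.imwrite("pics/w3.png",im[...,::-1]); np.savez("w3.npz",im=im,P=P)
go(502.5,310.3,100,np.radians(14.9))
hsv=cv2.cvtColor(im,cv2.COLOR_RGB2HSV); H,S,V=hsv[...,0].astype(int),hsv[...,1],hsv[...,2]
Z=P[...,2]
def st(n,m):
    p=P[m]; r=cv2.minAreaRect(p[:,:2].astype(np.float32))
    print(n,len(p),p.mean(0).round(1),np.round(r[0],1),np.round(r[1],1),round(r[2],2))
yel=(H>20)&(H<35)&(S>150)&(P[...,1]>200)&(P[...,0]<600)
st("cov",yel&(Z>2)&(Z<12)); st("rib",(Z>28)&(Z<45)&(P[...,1]>260)&(P[...,1]<360)&(P[...,0]<560)&(P[...,0]>440))
C=np.array([571.3,-52.7]);c,s=np.cos(.18),np.sin(.18)
q=(P[...,:2]-C)@np.array([[c,-s],[s,c]])
m=(abs(q[...,0])<58)&(abs(q[...,1])<48)&np.isfinite(Z)
print("box z pct",np.percentile(Z[m],[2,50,90,98,100]).round())
E
```

```text
shift cm [ -0.71 -16.4   19.7 ] rows 6.4 turn -4.6 at [536.9 149.7 297. ] t 9.57
cov 3026 [504.7 309.9   5. ] [501.  310.7] [168.3  84. ] 14.15
rib 285 [502.8 309.6  35.7] [502.  310.7] [49.2 14.4] 14.85
box z pct [10. 12. 31. 53. 67.]
```

View pics/w3.png

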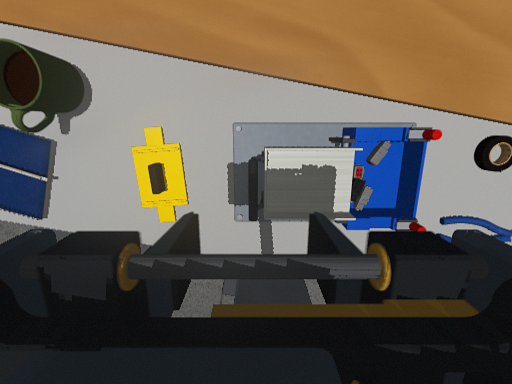

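Emit:
{"api": "carry_out", "payload": {"steps": [[[0,0,0],-4.6],[[0.1,-2.35,2.8],0],[[0.1,-2.35,2.8],0],[[0.1,-2.35,2.8],0],[[0.1,-2.35,2.8],0],[[0.1,-2.35,2.8],0],[[0.1,-2.35,2.8],0],[[0,-2.3,2.8],0],[[0,0,0],0],[[0,0,0],0],[[0,0,0],0]]}}

```text
clock: 10.48
ee_pos: [498.7, 308.9, 96.0]
tcp_rot: [3.114, 0.408, -0.0]
contact_force: [-1.0, 0.4, -0.2]
finger_gap: 1.003
grip_force: 0.0
```

```bash
python3 -c "
from h import *
go(502.3,310.5,12,np.radians(14.8))
im,P=cloud('wrist'); Z=P[...,2]
m=(Z>28)&(Z<45)&(P[...,1]>260)&(P[...,1]<360)&(P[...,0]<560)&(P[...,0]>440)
r=cv2.minAreaRect(P[m][:,:2].astype(np.float32)); print(m.sum(),r)
"
```

```text
shift cm [ 0.39 -0.06  8.4 ] rows 2.1 turn 0.1 at [498.7 308.9  96. ] t 10.48
833 ((501.5012512207031, 311.7585754394531), (49.44635009765625, 13.800694465637207), 14.348970413208008)
```

Emit:
{"api": "carry_out", "payload": {"steps": [[[0.35,0,2.4],0.3],[[0,-0.1,2.4],0],[[0,0,2.0],0],[[0,0,1.4],0],[[0,0,0],0],[[0,0,0],0]]}}

```text
clock: 11.03
ee_pos: [502.4, 310.6, 14.9]
tcp_rot: [-3.116, -0.398, -0.002]
contact_force: [-0.6, 0.8, 0.2]
finger_gap: 0.997
grip_force: 0.0
```

Emit:
{"api": "carry_out", "payload": {"steps": [[[0,0,0],0],[[0,0,0],0],[[0,0,0],0],[[0,0,0],0],[[0,0,0],0],[[0,0,0],0],[[0,0,0],0],[[0,0,0],0],[[0,0,0],0],[[0,0,0],0],[[0,0,0],0],[[0,0,0],0]], "fingers": 1, "newtons": 25}}

```text
clock: 12.03
ee_pos: [501.6, 311.4, 13.8]
tcp_rot: [-3.116, -0.4, 0.0]
contact_force: [0.5, 1.0, -0.0]
finger_gap: 0.152
grip_force: 0.4
```

Emit:
{"api": "carry_out", "payload": {"steps": [[[0,0,0],0],[[0,0,0],0],[[0,0,0],0]]}}

```text
clock: 12.28
ee_pos: [501.6, 311.4, 13.8]
tcp_rot: [-3.116, -0.4, 0.0]
contact_force: [-0.3, 1.0, -0.2]
finger_gap: 0.15
grip_force: 25.0
```

Emit:
{"api": "carry_out", "payload": {"steps": [[[0,0,-2.5],0],[[0,0,-3.5],0],[[0,0,-3.5],0],[[0,0,-3.5],0],[[0,0,-3.5],0],[[0,0,-1.5],0],[[0,0,0],0]]}}

```text
clock: 12.87
ee_pos: [503.5, 312.4, 198.3]
tcp_rot: [-3.113, -0.4, -0.013]
contact_force: [0.1, 0.5, -1.9]
finger_gap: 0.154
grip_force: 25.0
```

```bash
python3 - <<'E'
from h import *
im,P=cloud("wrist"); cv2.imwrite("pics/w4.png",im[...,::-1])
go(571.1,-52.0,190,.18)
hsv=cv2.cvtColor(im,cv2.COLOR_RGB2HSV); H,S,V=hsv[...,0].astype(int),hsv[...,1],hsv[...,2]
s=bot.get_state(); Q=R.from_rotvec(s["tcp_rot"]).as_matrix(); L=(P-s["ee_pos"])@Q
m=(H>20)&(H<35)&(S>150)&(abs(L[...,2])<40)
p=L[m]; print(len(p),p.min(0),p.max(0)); 
t=p[p[:,0]>60]; r=cv2.minAreaRect(t[:,:2].astype(np.float32)); print(r, np.polyfit(p[:,0],p[:,2],1), np.percentile(p[:,2],[5,50,95]))
E
```

```text
shift cm [-2.52 36.92  0.49] rows 9.3 turn 4.3 at [502.2 311.5 195.3] t 12.92
10677 [-56.68875484 -41.92886324 -37.48009032] [85.20343892 42.13891018  7.76839467]
((72.5931167602539, 0.0291595458984375), (25.20075035095215, 29.905927658081055), 0.0776321068406105) [0.03478533 2.26423287] [-11.16074193   5.23678763   6.40108457]
```

View pics/w4.png

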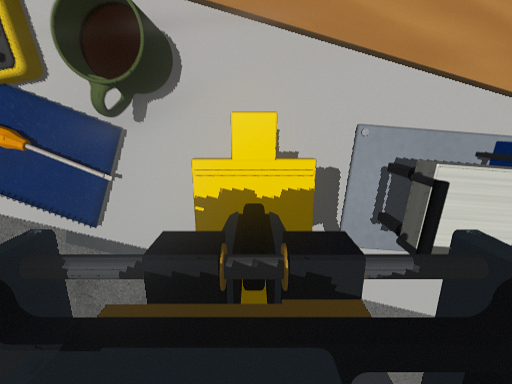

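The cover is held centred and square: its tongue runs along the tool's x axis at image column 254, and the tray stands clear at right. Next I'll carry it over the box.

Emit:
{"api": "carry_out", "payload": {"steps": [[[0,1.5,0],4.3],[[0,3.2,0],0],[[0,3.5,0],0],[[0,3.5,0],0],[[0,3.5,0],0],[[0,3.5,0],0],[[0,3.5,0],0],[[0,3.5,0],0],[[0,3.5,0],0],[[0,3.5,0],0],[[0,3.2,0],0],[[0,0.6,0],0]]}}

```text
clock: 13.92
ee_pos: [567.4, -52.2, 190.9]
tcp_rot: [3.127, 0.277, -0.008]
contact_force: [0.5, 0.1, -1.2]
finger_gap: 0.151
grip_force: 25.0
```

Emit:
{"api": "carry_out", "payload": {"steps": [[[0,0,0],0],[[0,0,0],0],[[0,0,0],0]]}}

```text
clock: 14.17
ee_pos: [567.3, -46.3, 192.6]
tcp_rot: [-3.128, -0.284, 0.004]
contact_force: [0.0, 0.6, -2.0]
finger_gap: 0.153
grip_force: 25.0
```

```bash
python3 - <<'E'
from h import *
im,P=cloud("wrist"); cv2.imwrite("pics/w5.png",im[...,::-1]); np.savez("w5.npz",im=im,P=P)
go(571.1,-52.0,110,.18)
hsv=cv2.cvtColor(im,cv2.COLOR_RGB2HSV); H,S,V=hsv[...,0].astype(int),hsv[...,1],hsv[...,2]
Z=P[...,2]
def st(n,m):
    p=P[m]; r=cv2.minAreaRect(p[:,:2].astype(np.float32))
    print(n,len(p),p.mean(0).round(1),np.round(r[0],1),np.round(r[1],1),round(r[2],2))
st("knob",((H<8)|(H>172))&(S>140)&(Z>97)&(Z<103)&(P[...,0]>600))
bl=(H>100)&(H<130)&(S>150)
st("blue top",bl&(Z>66)&(Z<73)&(P[...,0]>600)); 
c,s=np.cos(.18),np.sin(.18);C=np.array([571.3,-52.7]);q=(P[...,:2]-C)@np.array([[c,-s],[s,c]])
k=bl&(abs(q[...,0]-70)<7)
for y in range(-60,61,4):
    j=k&(abs(q[...,1]-y)<2); print(y,j.sum(),np.median(Z[j]).round(1) if j.any() else "")
E
```

```text
shift cm [0.26 0.65 8.3 ] rows 2.1 turn 0.1 at [567.5 -46.1 193.1] t 14.22
knob 164 [648.  -83.   99.8] [647.9 -83.2] [12.9 12.7] 75.87
blue top 475 [632.9  -4.5  69.1] [629.7 -40.7] [ 39. 109.] 10.31
-60 0 
-56 0 
-52 0 
-48 0 
-44 0 
-40 0 
-36 0 
-32 0 
-28 0 
-24 0 
-20 6 69.5
-16 0 
-12 0 
-8 0 
-4 0 
0 0 
4 0 
8 0 
12 0 
16 0 
20 0 
24 0 
28 0 
32 35 69.4
36 48 69.3
40 48 69.0
44 46 69.4
48 52 69.1
52 51 69.0
56 16 69.2
60 0
```

View pics/w5.png

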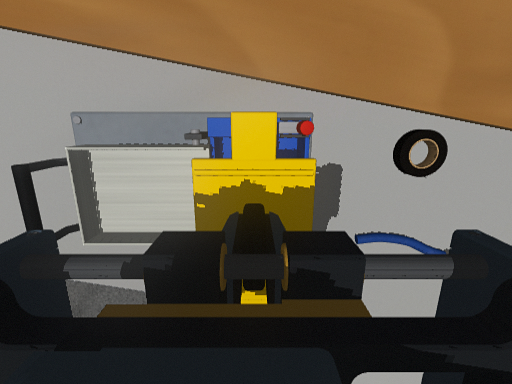

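Emit:
{"api": "carry_out", "payload": {"steps": [[[0.26,0.62,0],0.1],[[0,0,2.4],0],[[0,0,2.4],0],[[0,0,2.4],0],[[0,0,1.1],0],[[0,0,0],0],[[0,0,0],0]]}}

```text
clock: 14.8
ee_pos: [572.2, -52.8, 111.1]
tcp_rot: [3.129, 0.281, 0.0]
contact_force: [0.4, 0.4, -1.6]
finger_gap: 0.151
grip_force: 25.0
```

```bash
python3 -c "
from h import *
go(571.2,-52.3,75.8,.18)"
```

```text
shift cm [-0.09 -0.07  3.53] rows 0.9 turn -0.0 at [572.2 -52.8 111.1] t 14.8
```

Emit:
{"api": "carry_out", "payload": {"steps": [[[-0.05,-0.03,0.9],0],[[0,0,0.9],0],[[0,0,0.6],0],[[0,0,0.5],0],[[0,0,0.4],0],[[0,0,0.2],0],[[0,0,0],0],[[0,0,0],0]]}}

```text
clock: 15.47
ee_pos: [571.6, -53.0, 76.1]
tcp_rot: [3.129, 0.28, 0.001]
contact_force: [0.2, -0.2, -1.6]
finger_gap: 0.151
grip_force: 25.0
```

```bash
python3 -c "
from h import *
go(571.2,-52.3,75.8,.18)"
```

```text
shift cm [-0.02 -0.08  0.03] rows 0.0 turn -0.1 at [571.6 -53.   76.1] t 15.47
```

Emit:
{"api": "carry_out", "payload": {"steps": [[[0,0,0.2],0],[[0,0,0],0],[[0,0,0],0]]}}

```text
clock: 15.72
ee_pos: [571.7, -53.0, 75.8]
tcp_rot: [3.129, 0.28, 0.002]
contact_force: [-1.8, 0.9, 9.1]
finger_gap: 0.152
grip_force: 25.0
```

Emit:
{"api": "carry_out", "payload": {"steps": [[[0,0,0],0],[[0,0,0],0],[[0,0,0],0],[[0,0,0],0],[[0,0,0],0],[[0,0,0],0]], "fingers": -0.2}}

```text
clock: 16.22
ee_pos: [571.3, -53.0, 73.8]
tcp_rot: [3.129, 0.28, -0.0]
contact_force: [-0.6, -0.0, 0.0]
finger_gap: 0.56
grip_force: 0.0
```

Emit:
{"api": "carry_out", "payload": {"steps": [[[0,0,-2],0],[[0,0,-3.5],0],[[0,0,-3.5],0],[[0,0,-3.5],0],[[-1,0,-3.5],0],[[-1,0,-2],0],[[0,0,0],0],[[0,0,0],0]], "fingers": 1}}

```text
clock: 16.88
ee_pos: [551.9, -56.6, 255.1]
tcp_rot: [3.128, 0.28, 0.005]
contact_force: [0.2, -0.4, 0.2]
finger_gap: 0.037
grip_force: 0.0
```

```bash
python3 - <<'E'
from h import *
im,P=cloud("wrist"); cv2.imwrite("pics/w6.png",im[...,::-1]); np.savez("w6.npz",im=im,P=P)
hsv=cv2.cvtColor(im,cv2.COLOR_RGB2HSV); H,S,V=hsv[...,0].astype(int),hsv[...,1],hsv[...,2]
Z=P[...,2]
yel=(H>20)&(H<35)&(S>150)&(Z>60)&(Z<74); p=P[yel]
A=np.c_[p[:,:2]-[571.3,-52.5],np.ones(len(p))]; print("cover plane",np.linalg.lstsq(A,p[:,2],rcond=None)[0])
print(cv2.minAreaRect(p[:,:2].astype(np.float32)))
c,s=np.cos(.18),np.sin(.18);q=(P[...,:2]-[571.2,-52.5])@np.array([[c,-s],[s,c]])
for y0 in(0,1):
    m=((H<8)|(H>172))&(S>140)&(Z>97)&(Z<104)&((q[...,0]>0)==y0)&(abs(q[...,0])<100)
    if m.any(): print("knob q",q[m].mean(0),cv2.minAreaRect(q[m].astype(np.float32)))
E
```

```text
cover plane [ 1.75979572e-04 -2.71679924e-03  6.74569405e+01]
((571.393798828125, -53.83412551879883), (167.71080017089844, 83.3111343383789), 10.093179702758789)
knob q [-68.93210995 -44.5756124 ] ((-69.10049438476562, -44.661983489990234), (12.409674644470215, 12.301827430725098), 27.306161880493164)
knob q [ 69.85869597 -43.95330205] ((69.52880859375, -44.128929138183594), (12.170876502990723, 12.140158653259277), 1.3987529277801514)
```

View pics/w6.png

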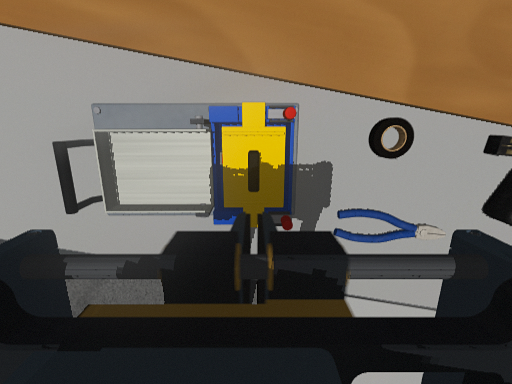

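The cover sits flat: its top is at z 67.5 and level, with its tongues in the notches. The knobs are still open at (290,113) and (286,222). I'll push the bolts with closed fingers.

```bash
cat >> h.py <<'E'
def goq(x,y,z):
    c,s=np.cos(.18),np.sin(.18); go(571.2+c*x-s*y,-52.5+s*x+c*y,z,.18)
E
python3 -c "
from h import *
goq(-70,-82,130);goq(-70,-82,85)"
```

```text
shift cm [-4.96  8.17 12.35] rows 3.9 turn -0.1 at [551.4 -56.5 253.4] t 16.93
shift cm [-4.96  8.18 16.85] rows 4.8 turn -0.1 at [551.4 -56.5 253.4] t 16.93
```

Emit:
{"api": "carry_out", "payload": {"steps": [[[-1.5,2.1,2.2],0],[[-1.5,2.1,2.5],0],[[-1.0,2.0,2.5],0],[[-1.0,2.0,2.5],0],[[0,0,2.7],0],[[0,0,2.3],0],[[0,0,2.1],0],[[0,0,0],0],[[0,0,0],0]]}}

```text
clock: 17.68
ee_pos: [515.6, -145.6, 83.7]
tcp_rot: [-3.127, -0.28, 0.008]
contact_force: [-0.1, -0.1, -0.8]
finger_gap: 0.004
grip_force: 0.0
```

```bash
python3 -c "
from h import *
goq(-70,-82,85);goq(-70,-35,85)"
```

```text
shift cm [ 0.14  0.04 -0.13] rows 0.0 turn -0.1 at [ 515.6 -145.6   83.7] t 17.68
shift cm [ 0.13 -4.66 -0.12] rows 1.2 turn -0.1 at [ 515.6 -145.6   83.7] t 17.68
```

Emit:
{"api": "carry_out", "payload": {"steps": [[[0.1,-0.6,0],0],[[0,-0.6,0],0],[[0,-0.6,0],0],[[0,-0.6,0],0],[[0,-0.6,0],0],[[0,-0.6,0],0],[[0,-0.5,0],0],[[0,-0.4,0],0],[[0,0,0],0],[[0,0,0],0]]}}

```text
clock: 18.52
ee_pos: [509.6, -101.1, 85.8]
tcp_rot: [-3.129, -0.281, 0.001]
contact_force: [-0.1, -0.6, 0.2]
finger_gap: 0.004
grip_force: 0.0
```

Emit:
{"api": "carry_out", "payload": {"steps": [[[0,-0.2,0],0],[[0,-0.2,0],0],[[0,0,0],0],[[0,0,0],0]]}}

```text
clock: 18.85
ee_pos: [509.0, -97.6, 85.8]
tcp_rot: [-3.129, -0.28, 0.001]
contact_force: [-0.1, -0.5, -0.1]
finger_gap: 0.004
grip_force: 0.2
```

```bash
cat > knob.py <<'E'
from h import *
im,P=cloud("wrist"); hsv=cv2.cvtColor(im,cv2.COLOR_RGB2HSV); H,S=hsv[...,0].astype(int),hsv[...,1]; Z=P[...,2]
c,s=np.cos(.18),np.sin(.18);q=(P[...,:2]-[571.2,-52.5])@np.array([[c,-s],[s,c]])
for y0 in(0,1):
    m=((H<8)|(H>172))&(S>140)&(Z>80)&(Z<104)&((q[...,0]>0)==y0)&(abs(q[...,0])<100)
    if m.any(): print("knob q",m.sum(),q[m].mean(0),q[m].min(0),q[m].max(0))
E
python3 knob.py; python3 -c "
from h import *
goq(-70,-31,85)"
```

```text
knob q 29 [-63.29050012 -16.15860729] [-64.67452897 -19.37763354] [-62.38664136 -12.18408314]
knob q 414 [ 64.9235557  -42.85097237] [ 62.35802263 -49.76503987] [ 69.13347638 -37.20983404]
shift cm [-0.08 -0.23  0.08] rows 0.1 turn -0.1 at [509.1 -97.7  85.8] t 18.9
```

Emit:
{"api": "carry_out", "payload": {"steps": [[[0,-0.2,0],0],[[0,-0.2,0],0],[[0,-0.1,0],0],[[0,0,0],0],[[0,0,0],0]]}}

```text
clock: 19.32
ee_pos: [508.6, -94.5, 85.9]
tcp_rot: [3.125, 0.282, 0.0]
contact_force: [0.0, -6.9, -2.4]
finger_gap: 0.002
grip_force: 3.5
```

Emit:
{"api": "carry_out", "payload": {"steps": [[[0,2.0,0],0],[[0,3.5,0],0],[[2.0,0,0],0],[[3.0,0,0],0],[[3.0,0,0],0],[[3.0,0,0],0],[[2.9,0,0],0],[[0,0,0],0],[[0,0,0],0]]}}

```text
clock: 20.07
ee_pos: [655.7, -121.4, 85.2]
tcp_rot: [-3.128, -0.282, 0.001]
contact_force: [-0.8, 0.1, 0.5]
finger_gap: 0.004
grip_force: 0.0
```

```bash
python3 -c "
from h import *
goq(70,-29,85)"
```

```text
shift cm [-0.08 -5.39  0.02] rows 1.3 turn -0.0 at [ 655.7 -121.4   85.2] t 20.07
```

Emit:
{"api": "carry_out", "payload": {"steps": [[[-0.1,-0.7,0],0],[[0,-0.7,0],0],[[0,-0.7,0],0],[[0,-0.7,0],0],[[0,-0.7,0],0],[[0,-0.6,0],0],[[0,-0.5,0],0],[[0,-0.4,0],0],[[0,-0.3,0],0],[[0,-0.2,0],0],[[0,0,0],0],[[0,0,0],0]]}}

```text
clock: 21.07
ee_pos: [644.5, -69.8, 86.2]
tcp_rot: [3.126, 0.281, 0.001]
contact_force: [-0.2, -4.5, 0.8]
finger_gap: 0.002
grip_force: 2.7
```

Emit:
{"api": "carry_out", "payload": {"steps": [[[0,1.5,0],0],[[-1,1.5,-1],0],[[-2,0,-3.5],0],[[-2,0,-3.5],0],[[-2,0,-3.5],0],[[-2,0,-3.5],0],[[-2,0,-2],0],[[-1,0,0],0],[[0,0,0],0],[[0,0,0],0]]}}

```text
clock: 21.9
ee_pos: [531.3, -119.2, 255.2]
tcp_rot: [-3.128, -0.279, 0.0]
contact_force: [0.3, -0.4, 0.3]
finger_gap: 0.004
grip_force: 0.0
```

```bash
python3 knob.py; python3 - <<'E'
from h import *
im,P=cloud("wrist"); cv2.imwrite("pics/w7.png",im[...,::-1])
hsv=cv2.cvtColor(im,cv2.COLOR_RGB2HSV); H,S,V=hsv[...,0].astype(int),hsv[...,1],hsv[...,2]
Z=P[...,2]; p=P[(H>20)&(H<35)&(S>150)&(Z>60)&(Z<74)]
A=np.c_[p[:,:2]-[571.3,-52.5],np.ones(len(p))]; print("cover plane",np.linalg.lstsq(A,p[:,2],rcond=None)[0],cv2.minAreaRect(p[:,:2].astype(np.float32)))
E
```

```text
knob q 119 [-67.57473035 -15.32843198] [-75.52878566 -21.38716738] [-62.39952502  -8.90329083]
knob q 109 [ 69.73483568 -14.41438424] [ 63.36051666 -20.72214312] [76.07688803 -8.04919249]
cover plane [ 1.95573015e-03 -2.52481364e-03  6.73587354e+01] ((570.9487915039062, -53.925254821777344), (167.705322265625, 83.81706237792969), 10.220062255859375)
```

View pics/w7.png

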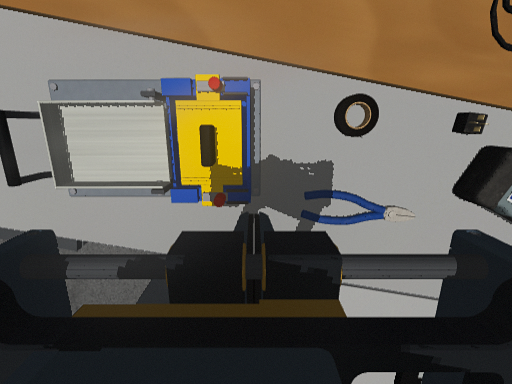

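Both knobs, at (214,83) and (219,199), stand fully across the tongues, about 15 mm short of the box's centre line. The cover is level in its notches, the tray is down and empty, and the tape and pliers haven't moved.

```bash
python3 -c "
from h import *
print(bot.job_done())"
```

```text
the job is handed in; nothing more can be done
None
```

I handed the job in at about 22 s: the four plugs are in the box, the tray is back down level, the cover is flat in both notches, and both bolts are fully across; no verdict came back.

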